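# Load a glove carton into its bench holder by tipping it over

### The job

Load the unopened glove carton into its bench holder without picking it up: with the fingertips, push high on its face with the oval tear-out so that it topples flat into the holder, oval side up. Then push on its end until it is fully home against the stop, under the lip, and the spring catch has come up behind it. Leave the bottle and the two dropper vials standing where they are.

Things in the scene. Friction and masses are not known exactly. Their poses are not given: they have to be found in the camera images.
- carton: White glove carton with blue bands, rigid box 60 x 110 x 220 mm, 0.2 to 0.45 kg, standing on its 60 x 110 mm end before the holder's mouth. Origin: centre of that end. z along its length (up at the start), y across its 110 mm width, x through its 60 mm thickness. The face with the oval tear-out is at x = -30 mm; +x points to the holder, within 2 degrees of the holder's +x.
- tip_edge (a point): Middle of the carton's lower edge on its blank face (x = +30 mm, z = 0 in its frame): the edge it tips over, which stays down; starts 8 to 25 mm short of the mouth edge, up to 6 mm off the holder's centre line. Pushed along +x near its top the carton balances at about 15 degrees, then falls by itself, and must still slide about 45 to 70 mm along the bed.
- holder: White sheet-steel bench holder, fixed. Origin on the desk under its middle; +x from open mouth to stop, z up. Bed: 3 mm plate from x = -135 mm (mouth edge) to +130 mm (inner face of the 70 mm high stop). Cheeks 40 mm high, 134 mm apart inside, flaring above 20 mm; from x = 75 mm two guides narrow to 116 mm at the stop. A lip on the stop reaches 20 mm over the bed, underside at 68 mm.
- seat (a point): Point fixed on the holder (x = -90, y = 0, z = 33 mm in its frame, axes as the holder's): here the carton's origin, then the centre of its trailing end, lies when the carton is flat on the bed and home against the stop.
- catch (a joint): Spring catch of the holder: steel tongue 34 x 30 mm, hinged in the bed at x = -128 mm, free end towards the stop at x = -95 mm, 12 mm above the desk when up. 0 = up, 0.28 rad = flat in the bed. A carton lying on it holds it down (half a newton does); when the carton's trailing end has passed its tip it springs up behind it.
- bottle: Amber glass bottle with a dark screw cap, 52 mm across, 110 mm tall, standing loose beside the holder on the side away from the robot. Origin: centre of its foot, z up.
- vial_a: White dropper vial with a blue tip, 24 mm across, 64 mm tall, standing loose. Origin: centre of its foot, z up. Of the two vials one stands just beyond the holder's stop, the other beside the holder's cheek away from the robot, 30 mm or more from the cheek's foot; which is where varies.
- vial_b: White dropper vial with a red tip, 24 mm across, 64 mm tall, standing loose. Origin: centre of its foot, z up. Of the two vials one stands just beyond the holder's stop, the other beside the holder's cheek away from the robot, 30 mm or more from the cheek's foot; which is where varies.
Things that resemble listed ones, but are neither listed nor needed, are in the scene too. What is shaped like the vial_a but yellow is not meant. Leave any turquoise look-alike of the bottle alone.

How it is judged:
By the outcome, as a careful person would: the job done as asked, in the order asked, and still so for the second after the job is handed in, with the robot touching nothing.
It also fails if it takes over 42 s, if anything falls off the work surface, if the arm or the gripper's body presses on something with over 40 N, if the wrist force passes 120 N, or if a joint passes its speed limit or range.

### The arm

A 7-joint arm with a two-finger parallel gripper is mounted at the origin on the work surface; the furniture and walls round the work are solid. World frame = base frame: x ahead of the robot, y to its left, z up, the work surface at z = 0. Lengths are in m, angles in rad, forces in N, time in s.
With the tool pointing down it reaches from about 0.425 to 0.925 m from the base axis. Payload 6.8 kg.
Tool frame: the origin (TCP) lies between the finger pads; the fingertips stand r.tcp_to_tips ahead of it and the grasp point (between the pads) lies 3 mm ahead of it (r.tcp_to_tips is the distance from the TCP to the fingertips, in m); z points along the fingers, y is the line along which they close (so a half turn about z gives the same grasp; the last joint's range is limited). The gripper opens to 85 mm and grips with 20 to 120 N. Pads are 22 mm wide; open, the fingers measure 114 mm over their backs; the gripper's body (76 mm by 85 mm) begins 54 mm behind the grasp point. The pads swing forward as they close: fully open they stand 13 mm farther back than shut.
Start: joints at [-0.108, 0.477, 0.022, 1.555, -0.011, 1.109, -0.083], TCP at [0.675, 0, 0.253] pointing down, gripper open.
Joint ranges: [-2.96, 2.96], [-0.34, 2.1], [-1.41, 1.46], [0.24, 2.44], [-1.37, 4.51], [0.17, 1.92], [-2.96, 2.96]. Speed limits (rad/s): [2.39, 2.39, 3.14, 3.14, 3.14, 3.14, 3.14].

### API

Orientations are given as a rotation vector (axis times angle).
In Python, from bench import r gives the robot as it stands. The module is installed in compiled form; this text tells all that it offers.
- The arm moves only by the tool step_arm, never from a script. Its argument "moves" is a list of rows, each an object of numbers: "rx", "ry", "rz": the turn, a rotation vector about the tool's x, y, z in degrees; "dx", "dy", "dz": the shift along the tool's x, y, z in mm; "gripper": the opening, from -1 (shut) to 1 (fully open). In form: [{"rx": .., "ry": .., "rz": .., "dx": .., "dy": .., "dz": .., "gripper": ..}, ...]. A call has 1 to 20 rows; each row shifts and turns the commanded pose from where the row before left it, along the tool's axes as they then stand; what a row does not reach is not made up. A row lasts 1/8 s, in which the tool goes at most 62.5 mm and 10.7 degrees, less where a joint would pass 70% of its speed; a pose out of reach is approached as far as the arm can. A call is refused whole if a number of a shift passes 62.5 or a number of a turn 10.7, either way. A call with a gripper value outside its range is refused whole. The fingers move at their own pace and stop on an object; "grip_force" is the grip in N (left out, the last holds). Time passes only in rows, so rows that do not move let the fingers close. It gives the time, the measured TCP pose, the force, the opening and the grip force at its end, in the units of the state.
- r.get_obs(): the state, without advancing time (a new reading comes with each control period).
- r.grab_frame(name): name is "scene" or "side" or "wrist"; returns the picture (400x640x3 uint8, blue, green, red); there is no depth.
- r.camera_info(name): a dict with "mtx" (3x3 intrinsics, pixels), "D" ([k1, k2, p1, p2, k3] as OpenCV has them; the pictures are not rectified), "rvec" (rotation vector, rad) and "tvec" (3), from world to camera coordinates, as OpenCV has them. Camera axes: x right, y down, z forward; pixel columns grow to the right and rows downward; lengths in m; the calibration is good to about 2 mm. A picture is of the moment at which its call begins: read the wrist's pose just before it. camera_info takes no time and is no camera call; for the wrist camera it gives the pose at the moment of the call.
- r.hand_in(): hands the job in; it is judged then, once.
The state is a dict: "clock": time; "joints": joint angles; "qvel": joint speeds; "tau": joint torques, N m; "tcp_pos": TCP position; "orientation": TCP orientation; "contact_force": force on the tool from outside, world axes, zero at the start; "moment": the same for the moment, N m; "grip_width": finger opening in m; "gripper_force": force on a finger pad.
Only numpy, scipy, OpenCV 4.12 (cv2) and the standard library are available. Lean on these libraries where they do the work, as an engineer would, in place of code of your own. Each camera call takes 0.05 s, during which the arm holds its last target. There are 200 camera calls.

## Working session

There is one attempt and no reset: what is moved stays moved. The work goes in short steps, Python scripts to look and compute and a tool call to move; the robot and the scene stay as the last step left them, time stands still between calls to the robot, and variables do not carry over. Pictures are saved under pics/ and viewed, at most 10 in all, crops included, and the job is handed in when it is done.

Besides the shell and the picture viewer there is one more tool, called after "Request:" by a JSON object that holds its "name" and its "arguments", one argument or row to a line. step_arm: Moves the arm, as the interface text tells. Its arguments: {"type":"object","properties":{"moves":{"type":"array","items":{"type":"object","properties":{"rx":{"type":"number"},"ry":{"type":"number"},"rz":{"type":"number"},"dx":{"type":"number"},"dy":{"type":"number"},"dz":{"type":"number"},"gripper":{"type":"number"}}}},"grip_force":{"type":"number"}},"required":["moves"]}

```bash
mkdir -p pics; python3 - <<'E'
from bench import r
import cv2
o=r.get_obs();print({k:o[k] for k in('clock','tcp_pos','orientation','contact_force','grip_width')},r.tcp_to_tips)
for n in('scene','side'):
    cv2.imwrite(f'pics/{n}0.png',r.grab_frame(n));c=r.camera_info(n);print(n,c)
E
```

```text
{'clock': 0.0, 'tcp_pos': array([ 6.74442421e-01, -4.88962268e-05,  2.52321514e-01]), 'orientation': array([-2.220565  , -2.22062434,  0.0022276 ]), 'contact_force': array([-0.05683212, -0.1410956 , -0.68981375]), 'grip_width': 0.08549293696279178} 0.022
scene {'mtx': array([[375.82915969,   0.        , 316.93361944],
       [  0.        , 375.82915969, 195.56325006],
       [  0.        ,   0.        ,   1.        ]]), 'D': array([-0.08077764,  0.        ,  0.        ,  0.        ,  0.        ]), 'rvec': array([ 0.68034475, -2.57188674,  1.1649936 ]), 'tvec': array([0.42717814, 0.24302653, 0.64085627])}
side {'mtx': array([[397.46969323,   0.        , 320.15968637],
       [  0.        , 397.46969323, 201.12495404],
       [  0.        ,   0.        ,   1.        ]]), 'D': array([-0.0509106,  0.       ,  0.       ,  0.       ,  0.       ]), 'rvec': array([ 2.11896046,  0.07152897, -0.05173225]), 'tvec': array([-0.50984618, -0.00895091,  1.01101134])}
```

View pics/scene0.png

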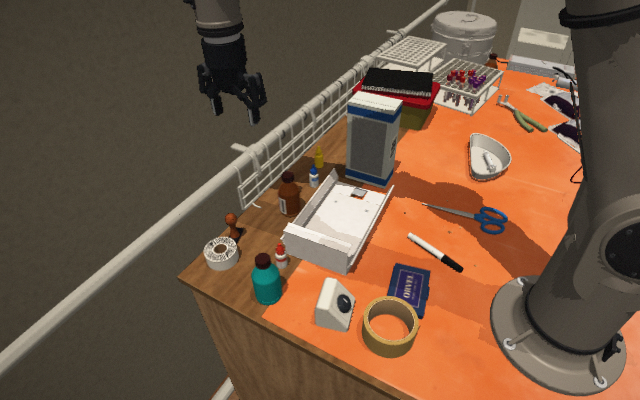

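View pics/side0.png

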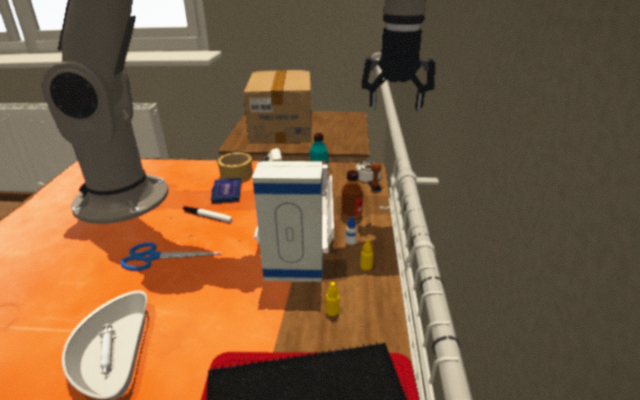

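The scene picture shows the carton at about (372,140), standing behind the holder at (340,220). The amber bottle is at (290,195), the blue-tip vial at (314,177) beside the cheek and the red-tip vial at (281,255) beyond the stop. The yellow vials and the turquoise bottle at (266,280) are decoys. In the side picture the oval face looks at the camera, about (290,225). I'll enlarge both.

```bash
python3 - <<'E'
import cv2
a=cv2.imread('pics/scene0.png')[80:280,230:410];b=cv2.imread('pics/side0.png')[150:290,230:400]
cv2.imwrite('pics/c1.png',cv2.resize(a[:,:],None,fx=3,fy=3,interpolation=cv2.INTER_CUBIC))
cv2.imwrite('pics/c2.png',cv2.resize(b,None,fx=4,fy=4,interpolation=cv2.INTER_CUBIC))
E
```

```text
(no output)
```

View pics/c1.png

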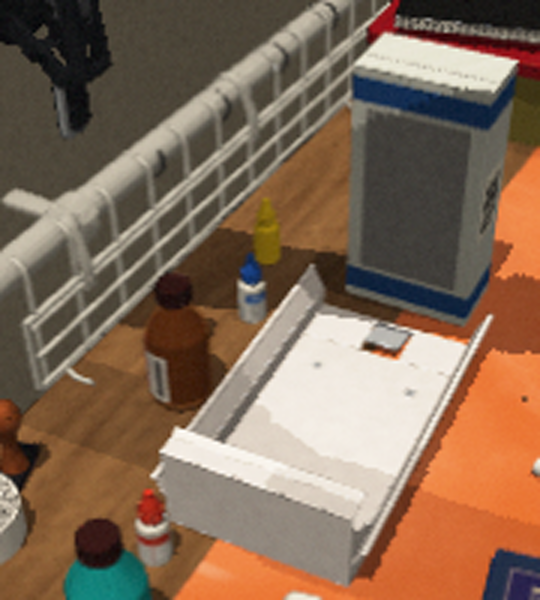

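View pics/c2.png

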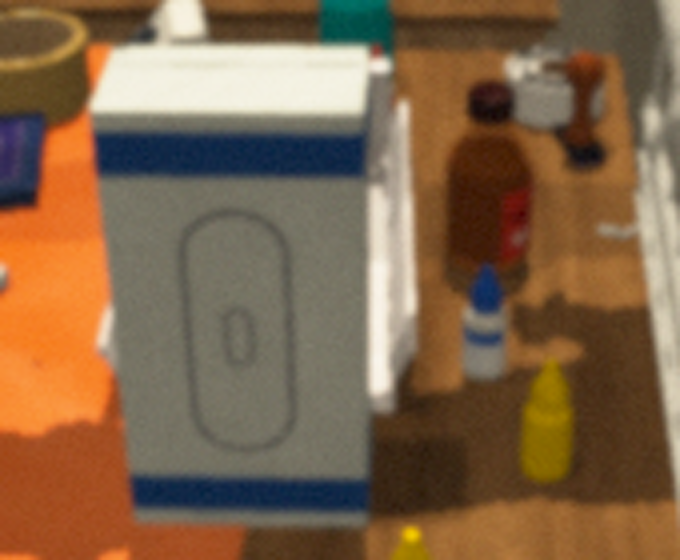

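The crops give usable corners for the carton and, on the holder, the stop foot and the catch tip. The blank face looks to the holder and the oval face to the side camera. The real vials are the blue one at (314,180) and the red one at (281,258); the yellow one is a decoy. Next I'll fit the poses.

```bash
cat > h.py <<'E'
from bench import r
import numpy as np, cv2
from scipy.optimize import least_squares
CI={n:r.camera_info(n) for n in('scene','side')}
def proj(n,P):
    c=CI[n];return cv2.projectPoints(np.float64(P).reshape(-1,1,3),c['rvec'],c['tvec'],c['mtx'],c['D'])[0][:,0]
def ray(n,uv,z):
    c=CI[n];R=cv2.Rodrigues(c['rvec'])[0];C=-R.T@c['tvec']
    p=cv2.undistortPoints(np.float64(uv).reshape(1,1,2),c['mtx'],c['D'])[0,0]
    d=R.T@np.array([p[0],p[1],1]);return C+d*(z-C[2])/d[2]
def s1(u,v):return (u/3+230-.33,v/3+80-.33)
def s2(u,v):return (u/4+230-.38,v/4+150-.38)
def rz(a):c,s=np.cos(a),np.sin(a);return np.array([[c,-s,0],[s,c,0],[0,0,1]])
E
python3 - <<'E'
from h import *
A=[((30,55,0),s1(347,287)),((30,-55,0),s1(466,322)),((30,55,220),s1(352,76)),((30,-55,220),s1(497,103)),((-30,-55,220),s1(517,62)),((-30,55,220),s1(383,34))]
B=[((-30,-55,220),s2(95,108)),((-30,55,220),s2(368,108)),((30,-55,220),s2(117,47)),((30,55,220),s2(368,45)),((-30,-55,0),s2(137,522)),((-30,55,0),s2(367,524))]
# determine y sign: holder +x ~ world +y, so local y = -world x : flip sign so 'left in scene/right in side' is world +x
def f(p,L,n):
    P=np.array([( a[0],-a[1],a[2]) for a,_ in L])/1000@rz(p[2]).T+[p[0],p[1],0]
    return (proj(n,P)-np.array([b for _,b in L]))
for nm,sel in(('both',(A,B)),('A',(A,)),('B',(B,))):
    g=lambda p:np.concatenate([f(p,L,'scene' if L is A else 'side').ravel() for L in sel])
    s=least_squares(g,[.67,-.2,1.57],loss='soft_l1');print(nm,s.x,np.degrees(s.x[2]),np.round(s.fun.reshape(-1,2),1).tolist())
for k,uv,z in(('stopL',s1(160,510),0),('stopR',s1(350,582),0),('tip',s1(386,350),.012),('tipL',s1(365,345),.012),('tipR',s1(405,354),.012),
 ('lipL',s1(178,430),.07),('lipR',s1(365,495),.07),('mouthchkL',s1(315,265),.04),('mouthchkR',s1(491,318),.04),('bottle',s1(180,395),0),('blue',s1(252,315),0),('red',s1(155,555),0)):
    print(k,ray('scene',uv,z).round(4))
for k,uv in(('bottle',s2(485,275)),('blue',s2(484,370))):print(k,ray('side',uv,0).round(4))
E
```

```text
both [ 0.47870676 -0.24495556  1.62781242] 93.26678123879617 [[-0.1, 2.7], [0.1, 2.6], [0.7, -3.6], [-0.7, -2.6], [0.8, -0.4], [0.4, -0.2], [-0.6, 0.1], [0.2, 0.1], [-0.6, -1.0], [0.6, -0.6], [0.3, 0.0], [1.2, -0.1]]
A [ 0.47882895 -0.243814    1.6432509 ] 94.15134144774547 [[-0.3, 3.1], [0.2, 2.7], [0.4, -3.2], [-0.7, -2.5], [0.4, -0.4], [-0.2, 0.1]]
B [ 0.47853038 -0.24531099  1.62275188] 92.97683396609547 [[-0.9, 0.2], [-0.0, 0.3], [-0.6, -1.0], [0.6, -0.4], [0.1, 0.1], [1.0, 0.1]]
stopL [0.5363 0.073  0.    ]
stopR [0.389  0.0636 0.    ]
tip [ 0.4648 -0.1493  0.012 ]
tipL [ 0.4824 -0.1467  0.012 ]
tipR [ 0.4493 -0.1522  0.012 ]
lipL [0.5266 0.0551 0.07  ]
lipR [0.3895 0.0462 0.07  ]
mouthchkL [ 0.552  -0.1899  0.04  ]
mouthchkR [ 0.3955 -0.1949  0.04  ]
bottle [ 0.5898 -0.0344  0.    ]
blue [ 0.5907 -0.1483  0.    ]
red [0.5165 0.1086 0.    ]
bottle [ 0.5869 -0.0596  0.    ]
blue [ 0.587  -0.1502  0.    ]
```

```bash
python3 - <<'E'
from h import *
for k,n,uv,z in(('yel2','side',(333,315),0),('yel1','side',(366,270),0),('rimL','side',(215,355),.1),('rimR','side',(415,355),.1),('lidR','side',(388,346),.13),('rimScene','scene',(437,95),.1),('lidScene','scene',(362,90),.1),('shadowless base','scene',(405,128),0.)):
    print(k,ray(n,uv,z).round(3))
# predicted seat/mouth pixels for a check of the holder pose, yaw 93.2
a=np.radians(93.2);o=np.array([.4627,.0683,0])-rz(a)@[.133,0,0]
print('holder',o,'seat',o+rz(a)@[-.09,0,.033],'mouth',o+rz(a)@[-.135,0,0])
for q in((-.095,0,.012),(-.128,0,.003),(-.135,.067,.003),(-.135,-.067,.003),(.11,.0,.07)):print(q,((proj('scene',o+rz(a)@q)[0]+.33-[230,80])*3).round(0))
E
```

```text
yel2 [ 0.559 -0.356  0.   ]
yel1 [ 0.617 -0.237  0.   ]
rimL [ 0.419 -0.522  0.1  ]
rimR [ 0.666 -0.506  0.1  ]
lidR [ 0.629 -0.518  0.13 ]
rimScene [ 0.417 -0.594  0.1  ]
lidScene [ 0.631 -0.516  0.1  ]
shadowless base [ 0.482 -0.528  0.   ]
holder [ 0.47012426 -0.06449262  0.        ] seat [ 0.4751482  -0.15435229  0.033     ] mouth [ 0.47766016 -0.19928212  0.        ]
(-0.095, 0, 0.012) [380. 339.]
(-0.128, 0, 0.003) [394. 324.]
(-0.135, 0.067, 0.003) [472. 341.]
(-0.135, -0.067, 0.003) [325. 298.]
(0.11, 0.0, 0.07) [265. 453.]
```

Request:
{"name": "step_arm", "arguments": {
  "moves": [
    {"dz": -25, "dx": -40, "gripper": 0.0},
    {"dz": -25, "dx": -45, "dy": -10, "rz": -3.2},
    {"dx": -55, "dy": -30},
    {"dx": -55, "dy": -40},
    {"dx": -55, "dy": -40},
    {"dx": -50, "dy": -40},
    {"dx": -20, "dy": -20}
  ]
}}

```text
invalid input at $.moves[0]: expected keys rx, ry, rz, dx, dy, dz, gripper
```

Request:
{"name": "step_arm", "arguments": {
  "moves": [
    {"rx": 0, "ry": 0, "rz": 0, "dz": -25, "dx": -40, "dy": 0, "gripper": 0.0},
    {"rx": 0, "ry": 0, "rz": 0, "dz": -25, "dx": -45, "dy": -10, "gripper": 0.0},
    {"rx": 0, "ry": 0, "rz": 0, "dz": 0, "dx": -50, "dy": -30, "gripper": 0.0},
    {"rx": 0, "ry": 0, "rz": 0, "dz": 0, "dx": -45, "dy": -40, "gripper": 0.0},
    {"rx": 0, "ry": 0, "rz": 0, "dz": 0, "dx": -45, "dy": -40, "gripper": 0.0},
    {"rx": 0, "ry": 0, "rz": 0, "dz": 0, "dx": -45, "dy": -40, "gripper": 0.0},
    {"rx": 0, "ry": 0, "rz": 0, "dz": 0, "dx": -40, "dy": -30, "gripper": 0.0},
    {"rx": 0, "ry": 0, "rz": -3.2, "dz": 0, "dx": -20, "dy": -2, "gripper": 0.0},
    {"rx": 0, "ry": 0, "rz": 0, "dz": 0, "dx": 0, "dy": 0, "gripper": 0.0},
    {"rx": 0, "ry": 0, "rz": 0, "dz": 0, "dx": 0, "dy": 0, "gripper": 0.0}
  ]
}}

```text
clock: 1.35
tcp_pos: [0.4836, -0.3285, 0.3029]
orientation: [-2.157, -2.283, -0.001]
contact_force: [1.4, 0.8, 0.0]
grip_width: 0.0427
gripper_force: 0.0
```

Request:
{"name": "step_arm", "arguments": {
  "moves": [
    {"rx": 0, "ry": 0, "rz": 0, "dz": 45, "dx": 0, "dy": 0, "gripper": 0.0},
    {"rx": 0, "ry": 0, "rz": 0, "dz": 45, "dx": 0, "dy": 0, "gripper": 0.0},
    {"rx": 0, "ry": 0, "rz": 0, "dz": 4, "dx": 15, "dy": 0, "gripper": 0.0},
    {"rx": 0, "ry": 0, "rz": 0, "dz": 0, "dx": 10, "dy": 0, "gripper": 0.0},
    {"rx": 0, "ry": 0, "rz": 0, "dz": 0, "dx": 0, "dy": 0, "gripper": 0.0},
    {"rx": 0, "ry": 0, "rz": 0, "dz": 0, "dx": 0, "dy": 0, "gripper": 0.0}
  ]
}}

```text
clock: 2.1
tcp_pos: [0.4825, -0.3054, 0.211]
orientation: [2.156, 2.281, 0.001]
contact_force: [-0.1, -0.5, 0.4]
grip_width: 0.0426
gripper_force: 0.0
```

```bash
python3 - <<'E'
from h import *
a=r.grab_frame('scene')[30:230,300:480];b=r.grab_frame('side')[120:300,220:360]
cv2.imwrite('pics/d.png',np.hstack([cv2.resize(a,(480,533)),cv2.resize(b,(320,533))][:1]+[cv2.resize(b[:, :108],(320,533))]))
print(r.get_obs()['tcp_pos'])
E
```

```text
[ 0.48196837 -0.30563714  0.21030359]
```

View pics/d.png

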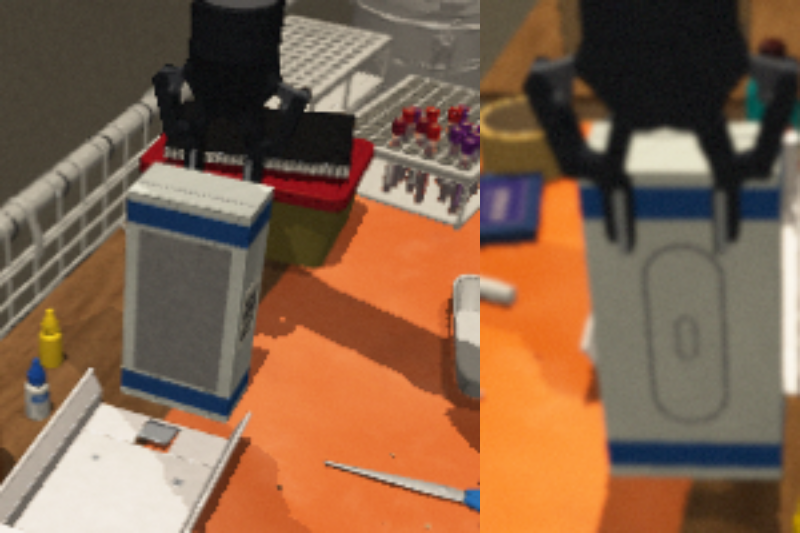

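The fingers are about 5 mm left of the carton's centre and point squarely at the upper band of the oval face, at about (673,240) in the right half. I'll shift slightly, then push.

Request:
{"name": "step_arm", "arguments": {
  "moves": [
    {"rx": 0, "ry": 0, "rz": 0, "dz": 0, "dx": 6, "dy": 4, "gripper": 0.0},
    {"rx": 0, "ry": 0, "rz": 0, "dz": 0, "dx": 6, "dy": 0, "gripper": 0.0},
    {"rx": 0, "ry": 0, "rz": 0, "dz": 0, "dx": 5, "dy": 0, "gripper": 0.0},
    {"rx": 0, "ry": 0, "rz": 0, "dz": 0, "dx": 5, "dy": 0, "gripper": 0.0},
    {"rx": 0, "ry": 0, "rz": 0, "dz": 0, "dx": 5, "dy": 0, "gripper": 0.0},
    {"rx": 0, "ry": 0, "rz": 0, "dz": 0, "dx": 5, "dy": 0, "gripper": 0.0},
    {"rx": 0, "ry": 0, "rz": 0, "dz": 0, "dx": 5, "dy": 0, "gripper": 0.0},
    {"rx": 0, "ry": 0, "rz": 0, "dz": 0, "dx": 0, "dy": 0, "gripper": 0.0}
  ]
}}

```text
clock: 3.2
tcp_pos: [0.4835, -0.2673, 0.2092]
orientation: [-2.157, -2.283, -0.0]
contact_force: [0.1, -0.1, 0.0]
grip_width: 0.0427
gripper_force: 0.1
```

```bash
python3 - <<'E'
from h import *
a=r.grab_frame('scene')[30:230,300:480];b=r.grab_frame('side')[120:300,220:328]
cv2.imwrite('pics/e.png',np.hstack([cv2.resize(a,(480,533)),cv2.resize(b,(320,533))]))
o=r.get_obs();print(o['tcp_pos'],o['contact_force'])
E
```

```text
[ 0.48349698 -0.26789599  0.20927003] [ 1.09079588  0.25178913 -0.50918834]
```

View pics/e.png

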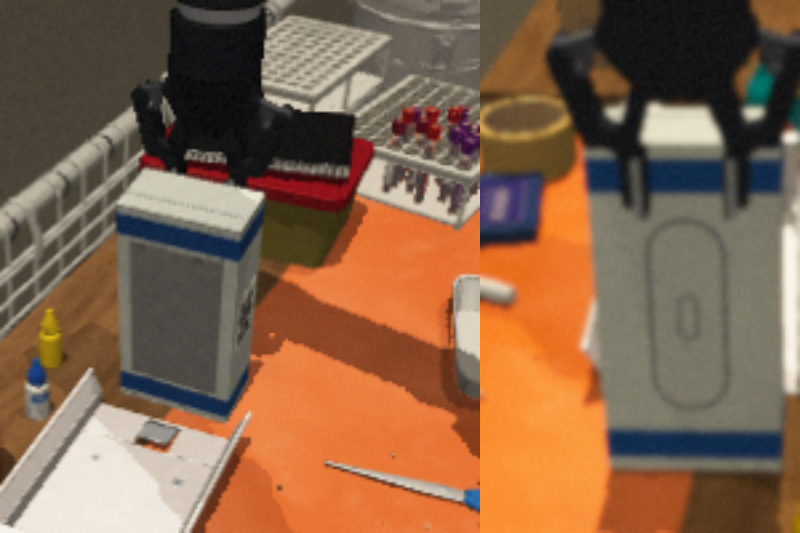

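The carton's foot hasn't moved, at (121,388) in the left half, and its top leans toward the holder, so it is tipping and not sliding. I'll keep pushing.

Request:
{"name": "step_arm", "arguments": {
  "moves": [
    {"rx": 0, "ry": 0, "rz": 0, "dz": 0, "dx": 6, "dy": 0, "gripper": 0.0},
    {"rx": 0, "ry": 0, "rz": 0, "dz": 0, "dx": 6, "dy": 0, "gripper": 0.0},
    {"rx": 0, "ry": 0, "rz": 0, "dz": 0, "dx": 6, "dy": 0, "gripper": 0.0},
    {"rx": 0, "ry": 0, "rz": 0, "dz": 0, "dx": 6, "dy": 0, "gripper": 0.0},
    {"rx": 0, "ry": 0, "rz": 0, "dz": 0, "dx": 6, "dy": 0, "gripper": 0.0},
    {"rx": 0, "ry": 0, "rz": 0, "dz": 0, "dx": 6, "dy": 0, "gripper": 0.0},
    {"rx": 0, "ry": 0, "rz": 0, "dz": 0, "dx": 6, "dy": 0, "gripper": 0.0},
    {"rx": 0, "ry": 0, "rz": 0, "dz": 0, "dx": 5, "dy": 0, "gripper": 0.0},
    {"rx": 0, "ry": 0, "rz": 0, "dz": 0, "dx": 0, "dy": 0, "gripper": 0.0},
    {"rx": 0, "ry": 0, "rz": 0, "dz": 0, "dx": 0, "dy": 0, "gripper": 0.0},
    {"rx": 0, "ry": 0, "rz": 0, "dz": 0, "dx": 0, "dy": 0, "gripper": 0.0},
    {"rx": 0, "ry": 0, "rz": 0, "dz": 0, "dx": 0, "dy": 0, "gripper": 0.0}
  ]
}}

```text
clock: 4.8
tcp_pos: [0.4809, -0.2211, 0.2093]
orientation: [2.159, 2.282, -0.0]
contact_force: [-0.1, -1.1, 0.0]
grip_width: 0.0427
gripper_force: 0.0
```

```bash
python3 - <<'E'
from h import *
a=r.grab_frame('scene');b=r.grab_frame('side')
cv2.imwrite('pics/f_side.png',b)
cv2.imwrite('pics/f.png',np.hstack([cv2.resize(a[80:280,230:410],None,fx=2.5,fy=2.5),cv2.resize(b[100:300,220:360],(350,500))]))
o=r.get_obs();print(o['tcp_pos'],o['contact_force'])
E
```

```text
[ 0.48090446 -0.2210476   0.20926411] [ 0.45434466 -0.22564682  0.75773897]
```

View pics/f.png

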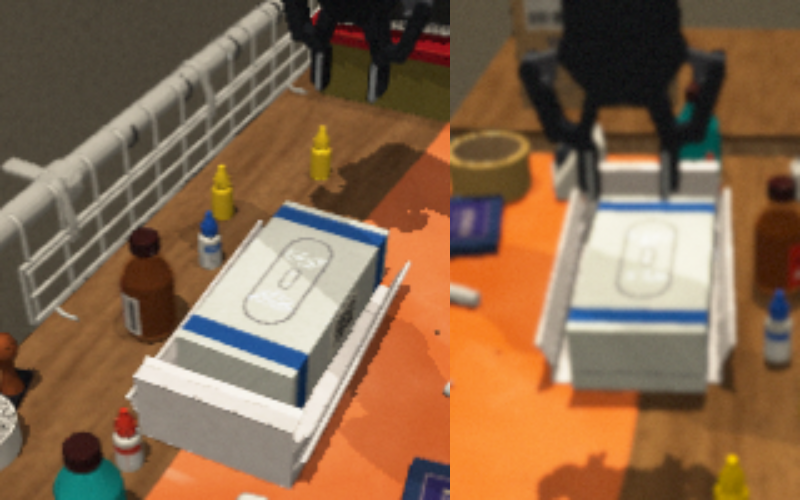

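The carton lies flat, oval side up and between the cheeks, and everything else still stands. Next I'll measure its trailing end.

```bash
python3 - <<'E'
from h import *
for uv,z in(((267.2,255),.001),((322,255),.001),((268,229),.062),((324.8,229),.062)):print(ray('side',uv,z).round(4))
E
```

```text
[ 0.4178 -0.2051  0.001 ]
[ 0.5293 -0.198   0.001 ]
[ 0.4232 -0.1992  0.062 ]
[ 0.5348 -0.1924  0.062 ]
```

Request:
{"name": "step_arm", "arguments": {
  "moves": [
    {"rx": 0, "ry": 0, "rz": 0, "dz": 0, "dx": -35, "dy": 0, "gripper": 0.0},
    {"rx": 0, "ry": 0, "rz": 0, "dz": 0, "dx": -35, "dy": 0, "gripper": 0.0},
    {"rx": 0, "ry": 0, "rz": 0, "dz": 40, "dx": 0, "dy": 0, "gripper": 0.0},
    {"rx": 0, "ry": 0, "rz": 0, "dz": 40, "dx": 0, "dy": 0, "gripper": 0.0},
    {"rx": 0, "ry": 0, "rz": 0, "dz": 40, "dx": 0, "dy": 0, "gripper": 0.0},
    {"rx": 0, "ry": 0, "rz": 0, "dz": 40, "dx": 0, "dy": 0, "gripper": 0.0},
    {"rx": 0, "ry": 0, "rz": 0, "dz": 4, "dx": 0, "dy": 0, "gripper": 0.0},
    {"rx": 0, "ry": 0, "rz": 0, "dz": 0, "dx": 0, "dy": 0, "gripper": 0.0}
  ]
}}

```text
clock: 5.9
tcp_pos: [0.4853, -0.2912, 0.0461]
orientation: [2.158, 2.282, 0.0]
contact_force: [-0.0, -0.4, -0.2]
grip_width: 0.0427
gripper_force: 0.0
```

Request:
{"name": "step_arm", "arguments": {
  "moves": [
    {"rx": 0, "ry": 0, "rz": 0, "dz": 0, "dx": 25, "dy": -4, "gripper": 0.0},
    {"rx": 0, "ry": 0, "rz": 0, "dz": 0, "dx": 25, "dy": 0, "gripper": 0.0},
    {"rx": 0, "ry": 0, "rz": 0, "dz": 0, "dx": 10, "dy": 0, "gripper": 0.0},
    {"rx": 0, "ry": 0, "rz": 0, "dz": 0, "dx": 6, "dy": 0, "gripper": 0.0},
    {"rx": 0, "ry": 0, "rz": 0, "dz": 0, "dx": 6, "dy": 0, "gripper": 0.0},
    {"rx": 0, "ry": 0, "rz": 0, "dz": 0, "dx": 6, "dy": 0, "gripper": 0.0},
    {"rx": 0, "ry": 0, "rz": 0, "dz": 0, "dx": 6, "dy": 0, "gripper": 0.0},
    {"rx": 0, "ry": 0, "rz": 0, "dz": 0, "dx": 6, "dy": 0, "gripper": 0.0},
    {"rx": 0, "ry": 0, "rz": 0, "dz": 0, "dx": 6, "dy": 0, "gripper": 0.0},
    {"rx": 0, "ry": 0, "rz": 0, "dz": 0, "dx": 6, "dy": 0, "gripper": 0.0},
    {"rx": 0, "ry": 0, "rz": 0, "dz": 0, "dx": 6, "dy": 0, "gripper": 0.0}
  ]
}}

```text
clock: 7.28
tcp_pos: [0.4747, -0.1829, 0.0453]
orientation: [-2.158, -2.283, 0.0]
contact_force: [-0.4, -3.8, 2.7]
grip_width: 0.0427
gripper_force: 2.1
```

Request:
{"name": "step_arm", "arguments": {
  "moves": [
    {"rx": 0, "ry": 0, "rz": 0, "dz": 0, "dx": 4, "dy": 0, "gripper": 0.0},
    {"rx": 0, "ry": 0, "rz": 0, "dz": 0, "dx": 4, "dy": 0, "gripper": 0.0},
    {"rx": 0, "ry": 0, "rz": 0, "dz": 0, "dx": 4, "dy": 0, "gripper": 0.0},
    {"rx": 0, "ry": 0, "rz": 0, "dz": 0, "dx": 3, "dy": 0, "gripper": 0.0}
  ]
}}

```text
clock: 7.78
tcp_pos: [0.4739, -0.168, 0.0453]
orientation: [-2.158, -2.283, 0.0]
contact_force: [0.0, -3.8, 2.8]
grip_width: 0.0426
gripper_force: 2.2
```

Request:
{"name": "step_arm", "arguments": {
  "moves": [
    {"rx": 0, "ry": 0, "rz": 0, "dz": 0, "dx": 3, "dy": 0, "gripper": 0.0},
    {"rx": 0, "ry": 0, "rz": 0, "dz": 0, "dx": 3, "dy": 0, "gripper": 0.0}
  ]
}}

```text
clock: 8.02
tcp_pos: [0.4733, -0.1624, 0.0452]
orientation: [-2.158, -2.282, 0.001]
contact_force: [-0.0, -5.5, 3.1]
grip_width: 0.0428
gripper_force: 2.5
```

Request:
{"name": "step_arm", "arguments": {
  "moves": [
    {"rx": 0, "ry": 0, "rz": 0, "dz": 0, "dx": 2, "dy": 0, "gripper": 0.0}
  ]
}}

```text
clock: 8.15
tcp_pos: [0.4732, -0.1604, 0.0453]
orientation: [-2.158, -2.282, 0.001]
contact_force: [-1.2, -5.4, 3.3]
grip_width: 0.0425
gripper_force: 2.5
```

Request:
{"name": "step_arm", "arguments": {
  "moves": [
    {"rx": 0, "ry": 0, "rz": 0, "dz": 0, "dx": 2, "dy": 0, "gripper": 0.0}
  ]
}}

```text
clock: 8.28
tcp_pos: [0.4733, -0.1594, 0.0453]
orientation: [2.158, 2.281, -0.001]
contact_force: [1.2, -11.2, 0.0]
grip_width: 0.0424
gripper_force: 5.9
```

Request:
{"name": "step_arm", "arguments": {
  "moves": [
    {"rx": 0, "ry": 0, "rz": 0, "dz": 0, "dx": 1.5, "dy": 0, "gripper": 0.0},
    {"rx": 0, "ry": 0, "rz": 0, "dz": 0, "dx": 0, "dy": 0, "gripper": 0.0}
  ]
}}

```text
clock: 8.52
tcp_pos: [0.4736, -0.1593, 0.0454]
orientation: [2.158, 2.279, -0.002]
contact_force: [1.1, -13.2, 0.2]
grip_width: 0.0428
gripper_force: 6.0
```

```bash
python3 - <<'E'
from h import *
a=r.grab_frame('scene');b=r.grab_frame('side')
cv2.imwrite('pics/g.png',np.hstack([cv2.resize(a[130:290,260:400],None,fx=3,fy=3),cv2.resize(b[150:270,235:335],(400,480),interpolation=cv2.INTER_CUBIC)][:2])[:, :800])
o=r.get_obs();print(o['tcp_pos'],o['contact_force'])
E
```

```text
[ 0.4736223  -0.15933668  0.04540606] [  0.25245227 -11.59264506  -0.31007562]
```

View pics/g.png

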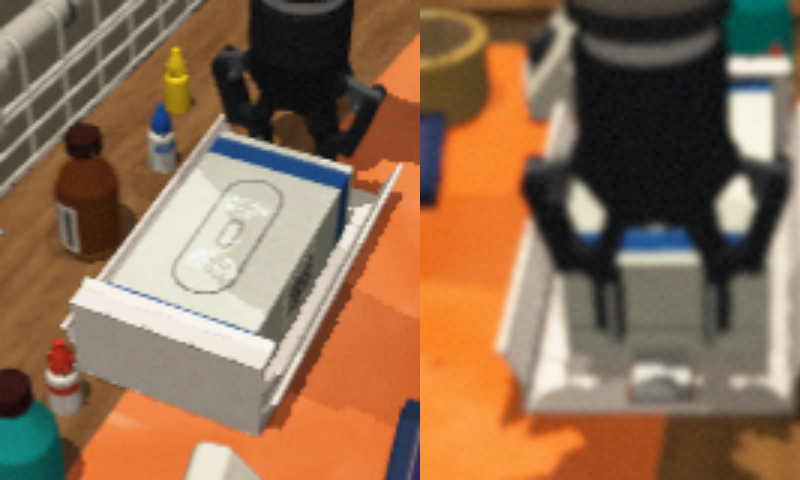

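The carton is under the lip, and the catch tongue shows behind it at (660,380) in the right half. I'll press a little harder, back off and check.

Request:
{"name": "step_arm", "arguments": {
  "moves": [
    {"rx": 0, "ry": 0, "rz": 0, "dz": 0, "dx": 2, "dy": 0, "gripper": 0.0},
    {"rx": 0, "ry": 0, "rz": 0, "dz": 0, "dx": 1, "dy": 0, "gripper": 0.0},
    {"rx": 0, "ry": 0, "rz": 0, "dz": 0, "dx": 0, "dy": 0, "gripper": 0.0}
  ]
}}

```text
clock: 9.0
tcp_pos: [0.474, -0.1592, 0.0458]
orientation: [2.158, 2.274, -0.003]
contact_force: [1.6, -19.6, -1.8]
grip_width: 0.0427
gripper_force: 10.1
```

Request:
{"name": "step_arm", "arguments": {
  "moves": [
    {"rx": 0, "ry": 0, "rz": 0, "dz": 0, "dx": -15, "dy": 0, "gripper": 0.0},
    {"rx": 0, "ry": 0, "rz": 0, "dz": 0, "dx": -50, "dy": 0, "gripper": 0.0},
    {"rx": 0, "ry": 0, "rz": 0, "dz": 0, "dx": -50, "dy": 0, "gripper": 0.0},
    {"rx": 0, "ry": 0, "rz": 0, "dz": -60, "dx": 0, "dy": 0, "gripper": 0.0},
    {"rx": 0, "ry": 0, "rz": 0, "dz": -60, "dx": 0, "dy": 0, "gripper": 0.0},
    {"rx": 0, "ry": 0, "rz": 0, "dz": -60, "dx": 0, "dy": 0, "gripper": 0.0},
    {"rx": 0, "ry": 0, "rz": 0, "dz": -60, "dx": 0, "dy": 0, "gripper": 0.0},
    {"rx": 0, "ry": 0, "rz": 0, "dz": 0, "dx": 0, "dy": 0, "gripper": 0.0}
  ]
}}

```text
clock: 10.0
tcp_pos: [0.4819, -0.2685, 0.2899]
orientation: [2.152, 2.279, 0.007]
contact_force: [-0.5, -1.0, -0.8]
grip_width: 0.0432
gripper_force: 0.0
```

```bash
python3 - <<'E'
from h import *
a=r.grab_frame('scene');b=r.grab_frame('side')
cv2.imwrite('pics/k.png',np.hstack([cv2.resize(a[150:290,260:380],(420,490)),cv2.resize(b[180:262,255:320],(380,490),interpolation=cv2.INTER_CUBIC)]))
o=r.get_obs();print(o['tcp_pos'],o['contact_force'])
E
```

```text
[ 0.4794959  -0.26745665  0.28502163] [-0.03800801  0.0077772  -1.13023194]
```

View pics/k.png

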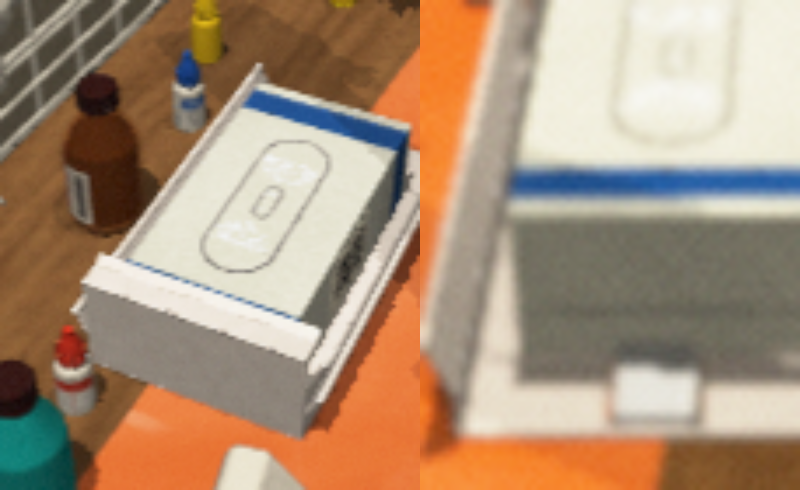

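The carton is under the lip, and the catch's free end stands up in front of its lower edge, at (655,355) in the right half. The bottle and both vials are standing in place. The carton did not move under 20 N, so it is home against the stop.

```bash
python3 -c "
from bench import r
print(r.hand_in())"
```

```text
the job is handed in; nothing more can be done
None
```

I handed the job in at about 10 s on the robot clock: the carton lies oval side up in the holder, home against the stop and under the lip, with the catch up behind it, and the bottle and both vials still standing where they were.

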